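Open the jam gift box with the blue pull

ROBOT

A 6-joint arm with a two-finger parallel gripper is mounted at the origin on the work surface. World frame = base frame: x ahead of the robot, y to its left, z up, the work surface at z = 0. Lengths are in m, angles in degrees, forces in N, time in s.
With the tool pointing down it reaches from about 0.35 to 0.925 m from the base axis. Payload 6.4 kg.
Tool frame: the origin (TCP) lies midway between the tips of the shut fingers; the grasp point (between the pads) lies 19 mm behind it; y points along the fingers, z is the direction in which the jaws open and shut, and the axes are right-handed (so a half turn about y gives the same grasp; the last joint's range is limited). The gripper opens to 94 mm and grips with 3 to 60 N. Pads are 16 mm wide; open, the fingers measure 119 mm over their backs; the gripper's body (75 mm by 177 mm) begins 78 mm behind the grasp point.
Start: joints at [-77.928, 14.043, 89.255, -0, 76.702, -9.975], TCP at [0.244, -0.602, 0.205] pointing down, gripper open.
Joint ranges: [-179.41, 179.41], [-58.25, 129.5], [7.25, 145.43], [-54.29, 234.29], [11.92, 165.04], [-157.13, 157.13]. Speed limits (degrees/s): [147.25, 147.25, 180, 180, 180, 180].

INTERFACE

Orientations are given as [roll, pitch, yaw] about the fixed x, y, z axes, in that order (R = Rz(yaw) Ry(pitch) Rx(roll)).
In Python, from bench import manip gives the robot as it stands. Calls block until the motion is done:
- manip.movep(position, orientation): joint-space move of the TCP to a pose.
- manip.move_straight(position, rotation=None, velocity=0.15): straight line of the TCP; rotation=None keeps the orientation; velocity is the mean speed in m/s.
- manip.set_joints(angles): joint-space move.
- manip.move_gripper(opening): opening from 0.0 (shut) to 1.0 (fully open); the grip force is fixed at half the most; returns when the fingers have stopped.
- manip.pause(seconds).
- manip.inverse_kinematics(position, orientation): joint angles nearest the present ones, or None.
- manip.observe(): the state.
- manip.camera(name): name is "scene" or "top" or "wrist"; returns a dict with "img" (420x560x3 uint8, red, green, blue), "intrinsics" (3x3 intrinsics, pixels), "extrinsics" (4x4, takes a point from camera to world coordinates). Camera axes: x right, y down, z forward; pixel columns grow to the right and rows downward; lengths in m; the calibration is good to about 2 mm. The wrist camera is an equidistant fisheye: a pixel r from the principal point sees the ray r / f radians off the axis. A picture is of the moment at which its call begins. There is no depth.
A pose or a line that the arm cannot do raises manip.MotionError and nothing moves.
- manip.job_done(): hands the job in, once; it reports no verdict.
The state is a dict: "clock": time; "joint_pos": joint angles; "dq": joint speeds; "joint_efforts": joint torques, N m; "tcp_pos": TCP position; "tool_rot": TCP orientation; "contact_force": force on the tool from outside, world axes, zero at the start; "ft_torque": the same for the moment, N m; "gripper_width": opening from 0.0 (shut) to 1.0 (fully open).
Only numpy, scipy, OpenCV 4.12 (cv2) and the standard library are available. Lean on these libraries where they do the work, as an engineer would, in place of code of your own. Each camera call takes 0.05 s, during which the arm holds its last target.

TASK

On this jam packing bench stand two wooden gift boxes with sliding lids. Open the one whose lid has the blue pull: raise the pull end of the lid over the stop lip in front of it, slide the lid out that way until it is clear of its grooves, and lay it flat, pull upward, in the middle of the grey mat. Leave the lid with the orange pull shut in its box.

Things in the scene. Friction and masses are not known exactly. Their poses are not given: they have to be found in the camera images.
- blue_mid (a point): Centre of the loose light-wood lid board with the blue pull: 176 long (x) x 100 wide (y) x 6 mm, 0.1 kg. -x points to its pull end, z up. The pull, a block 24 x 24 mm, 32 mm tall, stands on the board's top, 65 mm from this point towards -x; grip it from above. The lid starts shut in blue_box, board top 66 mm above the bench; to leave, its pull end must rise 8 to 25 mm, the far end staying low.
- blue_box: Fixed brown box, 200 (x) x 122 (y) mm. Origin: centre of its underside; z up; the lid leaves towards -x. Lid lies on ledges 60 mm up, 3 mm play all round. Stop lip across the -x end: 67 mm up; side walls 68. Dark strips over the lid's side edges, from x = 30 to 100 mm, 9.5 mm above the lid (75.5 to 81.5 mm up), are its grooves: it comes free once drawn 60 mm out. The +x end is walled.
- mat_top (a point): Centre of the top face of the grey mat, fixed on the bench: 280 (x) x 200 (y) x 3 mm. The lid fits on it with its length along the mat's x.
- orange_mid (a point): Centre (half-way up) of the other lid, the same but for its orange pull, shut in an identical fixed box. Not to be moved.
There are look-alikes about, which are no part of the job. What is shaped like the blue_box but turquoise is not meant. Leave any pink look-alike of the part that bears blue_mid alone.

How it is judged (in metres and radians):
On the way:
1. the blue lid has been drawn at least 40 mm out of its box along the grooves, over the lip (x of blue_mid in the frame of blue_box below -0.04 m and z of blue_mid in the frame of blue_box above 0.064 m).
At the end, for the whole second after the job is handed in: The blue-pull lid lies flat (within 0.1 rad, pull upward) and at rest on the grey mat, its centre within 60 mm of the mat's centre and less than 12 mm above the bench; the orange-pull lid is within 15 mm of its starting place (horizontal distance between blue_mid and mat_top below 0.06 m and height (world z) of blue_mid below 0.012 m and angle between blue_mid's own z axis and vertical below 0.1 rad and distance of orange_mid from where it was at the start of the episode below 0.015 m); the robot touches nothing.
It fails at once if the lid with the orange pull is moved more than 15 mm (distance of orange_mid from where it was at the start of the episode above 0.015 m).
It also fails if it takes over 51 s, if anything falls off the work surface, if the arm or the gripper's body presses on something with over 40 N, if the wrist force passes 120 N, or if a joint passes its speed limit or range.

## Working session

There is one attempt and no reset: what is moved stays moved. The work goes in short steps, each a Python script; the robot and the scene stay as the last script left them, time stands still between calls to the robot, and variables do not carry over. Pictures are saved under pics/ and viewed, and the job is handed in when it is done.

```bash
mkdir -p pics; ls; python3 - <<'E'
from bench import manip
import cv2,numpy as np
s=manip.observe();print(s)
for n in("scene","top","wrist"):
    c=manip.camera(n);cv2.imwrite(f"pics/{n}0.png",c["img"][:,:,::-1]);print(n,c["intrinsics"].round(1).tolist(),np.round(c["extrinsics"],4).tolist())
    np.savez(f"{n}0.npz",**c)
E
```

```text
pics
{'clock': 0.0, 'joint_pos': array([-7.79286128e+01,  1.40827752e+01,  8.93216272e+01,  9.10309831e-04,
        7.66994463e+01, -9.97334399e+00]), 'dq': array([-0.02980913,  0.05723193,  0.06127318, -0.00392477, -0.11265363,
       -0.01888405]), 'joint_efforts': array([ 4.37059716e-04, -4.15825689e+01, -3.14607918e+01,  6.86180103e-02,
        3.31803539e-02, -1.45690778e-04]), 'tcp_pos': array([ 0.24387363, -0.60190586,  0.20439115]), 'tool_rot': array([-9.01021260e+01,  1.88576719e-02, -1.57955496e+02]), 'contact_force': array([-0.58664533, -0.72405659,  0.07924467]), 'ft_torque': array([-0.02714998, -0.01161953,  0.03010926]), 'gripper_width': 1.0005818686308843}
scene [[437.1, 0.0, 282.5], [0.0, 437.1, 203.1], [0.0, 0.0, 1.0]] [[-0.5708, 0.5826, -0.5786, 1.2388], [0.8211, 0.4024, -0.4048, 0.5977], [-0.003, -0.7061, -0.7081, 0.9686], [0.0, 0.0, 0.0, 1.0]]
top [[511.3, 0.0, 274.6], [0.0, 511.3, 221.5], [0.0, 0.0, 1.0]] [[0.0152, -0.9939, 0.109, 0.34], [-0.9998, -0.0163, -0.0089, 0.0867], [0.0106, -0.1088, -0.994, 1.568], [0.0, 0.0, 0.0, 1.0]]
wrist [[325.2, 0.0, 278.0], [0.0, 325.2, 206.7], [0.0, 0.0, 1.0]] [[0.3747, -0.888, -0.2667, 0.3223], [-0.9271, -0.3595, -0.1057, -0.57], [-0.002, 0.2869, -0.958, 0.3828], [0.0, 0.0, 0.0, 1.0]]
```

View pics/scene0.png

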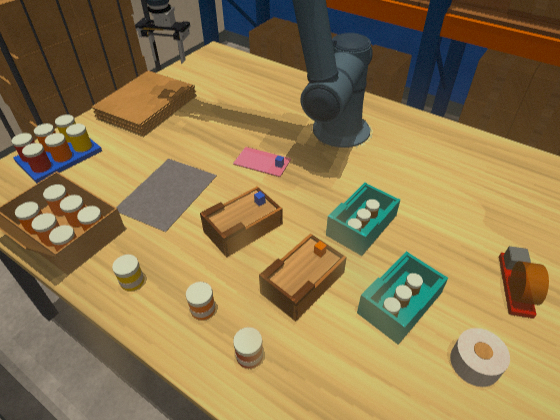

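View pics/top0.png

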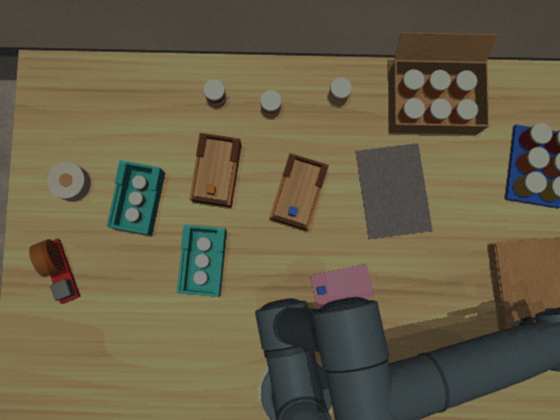

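View pics/wrist0.png

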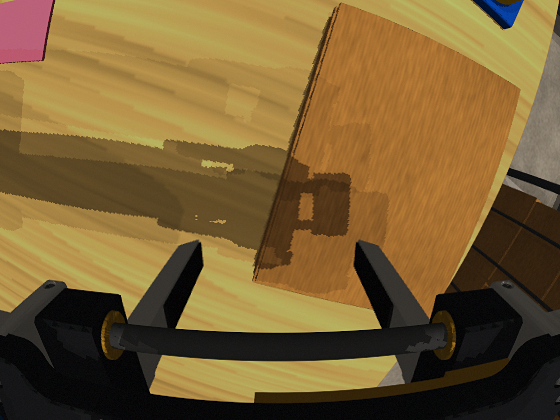

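The top view shows the blue-pull lid in its brown box at about (299,190), with the pull at (293,211). The orange-pull box is at (215,170) and the grey mat at (394,190). The pink look-alike with a blue pull is at (342,287). Next I measure these by masks and rays.

```bash
cat > h.py <<'E'
import numpy as np,cv2
def ray(c,uv):
    K=c["intrinsics"];E=c["extrinsics"]
    d=np.linalg.inv(K)@[uv[0],uv[1],1.]
    return E[:3,3],E[:3,:3]@d
def onplane(c,uv,z):
    o,d=ray(c,uv);return o+d*(z-o[2])/d[2]
def proj(c,p):
    E=c["extrinsics"];q=E[:3,:3].T@(np.asarray(p)-E[:3,3]);q=c["intrinsics"]@q;return q[:2]/q[2]
def blobs(m,amin=20):
    cs,_=cv2.findContours(m.astype(np.uint8),cv2.RETR_EXTERNAL,cv2.CHAIN_APPROX_NONE)
    return [x for x in cs if cv2.contourArea(x)>=amin]
E
python3 - <<'E'
from h import *
for n in("top","scene"):
    c=dict(np.load(n+"0.npz"));im=c["img"];hsv=cv2.cvtColor(im,cv2.COLOR_RGB2HSV)
    print(n)
    for b in blobs((hsv[...,0]>108)&(hsv[...,0]<130)&(hsv[...,1]>120)&(hsv[...,2]>60),20):
        x=b[:,0];
        if len(x)<80: print("blue",cv2.boundingRect(b),cv2.contourArea(b),[onplane(c,x.mean(0),.098).round(4)], cv2.minAreaRect(b))
    m=(hsv[...,1]<50)&(hsv[...,2]>50)&(hsv[...,2]<130)
    m=cv2.morphologyEx(m.astype(np.uint8),cv2.MORPH_OPEN,np.ones((5,5)))
    for b in blobs(m,1500):
        r=cv2.minAreaRect(b); bx=cv2.boxPoints(r)
        P=np.array([onplane(c,p,.003) for p in b[:,0].astype(float)])[:,:2].astype(np.float32)
        R=cv2.minAreaRect(P);print("grey",cv2.boundingRect(b),R)
    if n=="top":
        cr=im[130:250,180:450];cv2.imwrite("pics/topcrop.png",cv2.resize(cr,None,fx=2.9,fy=2.9,interpolation=cv2.INTER_CUBIC)[:,:,::-1])
    else:
        cr=im[170:270,180:360];cv2.imwrite("pics/scenecrop.png",cv2.resize(cr,None,fx=4.4,fy=4.4,interpolation=cv2.INTER_CUBIC)[:,:,::-1])
E
```

```text
top
blue (289, 207, 8, 9) 36.0 [array([0.5323, 0.0218, 0.098 ])] ((292.5294189453125, 210.88238525390625), (6.790997505187988, 7.761139392852783), 14.03624439239502)
grey (336, 367, 75, 53) ((0.00347205251455307, -0.22734718024730682), (0.15020331740379333, 0.21872371435165405), 0.7116559743881226)
grey (322, 304, 54, 67) ((0.16214850544929504, -0.164201557636261), (0.1795419603586197, 0.16964754462242126), 11.66149616241455)
grey (357, 144, 74, 94) ((0.6156678199768066, -0.29460132122039795), (0.27781781554222107, 0.19774731993675232), 8.23005199432373)
scene
blue (255, 192, 10, 7) 32.5 [array([0.5377, 0.0259, 0.098 ])] ((259.2500305175781, 194.75), (7.071067810058594, 6.363960266113281), 45.0)
blue (429, 71, 12, 19) 22.0 [array([-0.3646,  0.2033,  0.098 ])] ((435.0308837890625, 80.6994400024414), (8.469708442687988, 18.438480377197266), 12.994616508483887)
grey (118, 160, 95, 70) ((0.6184056997299194, -0.28916528820991516), (0.2747572958469391, 0.1961137056350708), 8.169209480285645)
```

View pics/topcrop.png

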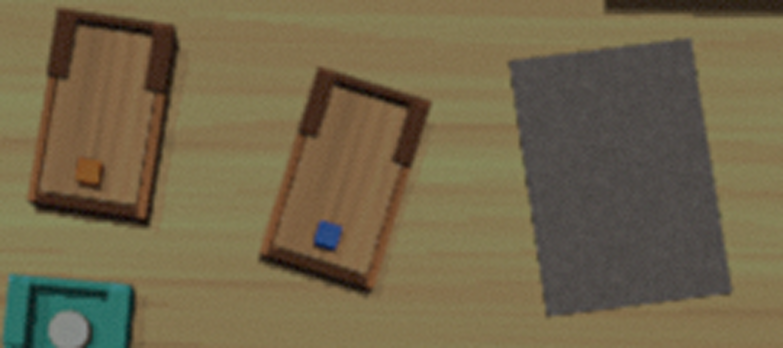

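View pics/scenecrop.png

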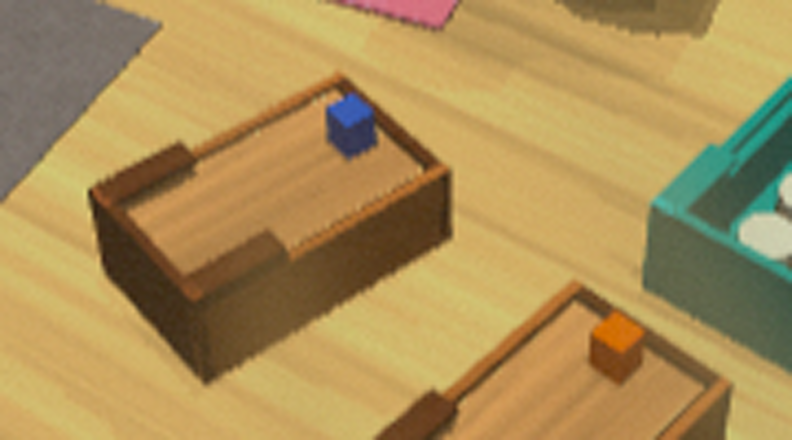

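Both crops show the blue pull near the -x end of its box, with the dark groove strips at the far end. In the top crop the box corners are at about (318,68), (430,100), (262,258) and (370,290). I get the box yaw from those corners and check the 122 mm and 200 mm sizes.

```bash
python3 - <<'E'
from h import *
c=dict(np.load("top0.npz"));s=dict(np.load("scene0.npz"))
f=lambda x,y:(x/2.9+180-.33,y/2.9+130-.33)
A=onplane(c,f(318,68),.0815);B=onplane(c,f(430,100),.0815);C=onplane(c,f(262,258),.068);D=onplane(c,f(370,286),.068)
print(A,B,C,D)
for p,q in((A,B),(C,D),(A,C),(B,D)):
    d=(p-q)[:2];print(np.linalg.norm(d),np.degrees(np.arctan2(d[1],d[0])))
ctr=(A+B+C+D)/4;print("ctr",ctr)
# scene: corner tops
g=lambda x,y:(x/4.4+180-.4,y/4.4+170-.4)
S=[onplane(s,g(340,76),.068),onplane(s,g(448,170),.068),onplane(s,g(92,192),.0815),onplane(s,g(195,297),.0815)]
print(np.round(S,4))
for i,j in((0,1),(2,3),(2,0),(3,1)):
    d=(S[i]-S[j])[:2];print(np.linalg.norm(d),np.degrees(np.arctan2(d[1],d[0])))
print("ctr",np.mean(S,0))
# pull triangulation
for n,cc in(("top",c),("scene",s)):
    hsv=cv2.cvtColor(cc["img"],cv2.COLOR_RGB2HSV)
# pull top face centre, scene crop
u=g(351,110);t=f(327.5,235)
o1,d1=ray(c,t);o2,d2=ray(s,u)
X=np.linalg.lstsq(np.c_[d1,-d2],o2-o1,rcond=None)[0];print("pull top",o1+X[0]*d1,o2+X[1]*d2, onplane(c,t,.098),onplane(s,u,.098))
E
```

```text
[0.70806827 0.03268836 0.0815    ] [ 0.67671534 -0.08224406  0.0815    ] [0.5128665  0.08684877 0.068     ] [ 0.48601309 -0.02343675  0.068     ]
0.11913213562117465 74.74129498928623
0.11350771286317711 76.31534874548669
0.20257611208278173 -15.507132807667258
0.1995636437003593 -17.13831791172051
ctr [0.5959158  0.00346408 0.07475   ]
[[ 0.4899 -0.0206  0.068 ]
 [ 0.5216  0.0921  0.068 ]
 [ 0.6774 -0.0758  0.0815]
 [ 0.7073  0.0351  0.0815]]
0.117041569273099 -105.74720330306262
0.11489124884260661 -105.1070025351109
0.19550522834096856 -16.414369274330102
0.1942588599104713 -17.05509094349283
ctr [0.599056   0.00769378 0.07475   ]
pull top [0.53416607 0.02154587 0.09400083] [0.53330917 0.02285771 0.09382992] [0.53363917 0.02172272 0.098     ] [0.53667219 0.02559772 0.098     ]
```

The centre is about (0.597, 0.005) with yaw about -16°. The pull measures (0.534, 0.022), against (0.5345, 0.023) expected from the box, so they agree. The mat is at (0.616, -0.294) with yaw 8.2°. I move above the pull and refine with the wrist camera.

```bash
python3 - <<'E'
from bench import manip
from h import *
for y in(164,-16):
    for p,yy in(([.534,.023,.18],y),([.552,-.303,.03],y+24.2)):
        print(y,manip.inverse_kinematics(p,[-90,0,(yy+180)%360-180]))
manip.movep([.534,.023,.19],[-90,0,164]); manip.move_gripper(.55)
print(manip.observe()["clock"],manip.observe()["tcp_pos"],manip.observe()["contact_force"],manip.observe()["gripper_width"])
c=manip.camera("wrist");np.savez("wrist1.npz",**c);cv2.imwrite("pics/wrist1.png",c["img"][:,:,::-1])
print(c["extrinsics"].round(4).tolist())
E
```

```text
164 [-9.69511929e+00 -6.49086068e-02  1.07464867e+02 -2.54444375e-14
  7.26000418e+01  9.63048807e+01]
164 [-3.90638394e+01  2.32460703e+01  9.76891119e+01 -2.54444375e-14
  5.90648178e+01  4.27361606e+01]
-16 [-9.69511929e+00 -6.49086068e-02  1.07464867e+02  0.00000000e+00
  7.26000418e+01 -8.36951193e+01]
-16 [ -39.06383944   23.24607026   97.6891119     0.           59.06481784
 -137.26383944]
3.4083 [0.53400768 0.02299984 0.1900111 ] [ 0.00895091 -0.27916333  0.41693125] 0.5508479034783804
[[-0.2763, -0.9206, -0.2761, 0.6152], [-0.9611, 0.2646, 0.0794, 0.0006], [-0.0001, 0.2873, -0.9579, 0.3683], [0.0, 0.0, 0.0, 1.0]]
```

View pics/wrist1.png

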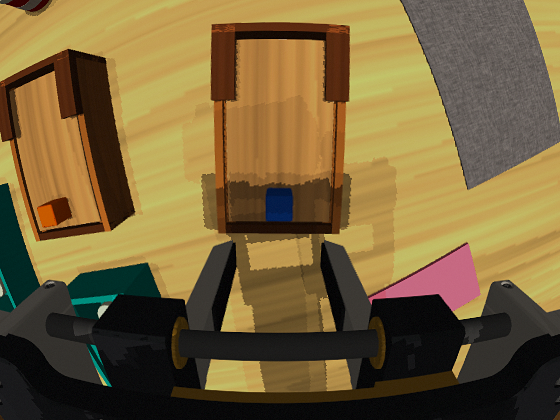

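The wrist view shows the box square to the image: far corners at about (211,24) and (349,25), near corners at about (217,233) and (340,233). The pull spans about (265-292, 188-222). I cast fisheye rays from these.

```bash
cat >> h.py <<'E'
def fray(c,uv):
    K=c["intrinsics"];E=c["extrinsics"]
    v=(np.array(uv,float)-K[:2,2])/[K[0,0],K[1,1]];t=np.linalg.norm(v)
    d=np.r_[v/t*np.sin(t),np.cos(t)];return E[:3,3],E[:3,:3]@d
def fplane(c,uv,z):
    o,d=fray(c,uv);return o+d*(z-o[2])/d[2]
E
python3 - <<'E'
from h import *
c=dict(np.load("wrist1.npz"))
pts=dict(FL=((211,24),.0815),FR=((349,25),.0815),NL=((218,233),.067),NR=((339,233),.067),
 sL=((213,101),.0815),sR=((347,100),.0815))
W={k:fplane(c,*v) for k,v in pts.items()}
for k,v in W.items():print(k,v.round(4))
for a,b in(("FL","FR"),("NL","NR"),("FL","NL"),("FR","NR"),("FL","sL"),("FR","sR")):
    d=(W[a]-W[b])[:2];print(a,b,np.linalg.norm(d).round(4),np.degrees(np.arctan2(d[1],d[0])).round(2))
print("ctr",(W["FL"]+W["FR"]+W["NL"]+W["NR"])/4)
hsv=cv2.cvtColor(c["img"],cv2.COLOR_RGB2HSV)
m=(hsv[...,0]>105)&(hsv[...,0]<130)&(hsv[...,1]>120)&(hsv[...,2]>40)
for b in blobs(m,100): print(cv2.boundingRect(b))
cr=c["img"][160:245,205:355];cv2.imwrite("pics/w1crop.png",cv2.resize(cr,None,fx=5,fy=5,interpolation=cv2.INTER_CUBIC)[:,:,::-1])
E
```

```text
FL [0.7102 0.0347 0.0815]
FR [ 0.676  -0.0819  0.0815]
NL [0.5185 0.0912 0.067 ]
NR [ 0.4849 -0.0257  0.067 ]
sL [0.6415 0.0525 0.0815]
sR [ 0.61   -0.061   0.0815]
FL FR 0.1215 73.64
NL NR 0.1217 73.96
FL NL 0.1998 -16.43
FR NR 0.1991 -16.4
FL sL 0.071 -14.52
FR sR 0.0693 -17.61
ctr [0.59741738 0.00456848 0.07425   ]
(266, 188, 27, 33)
```

View pics/w1crop.png

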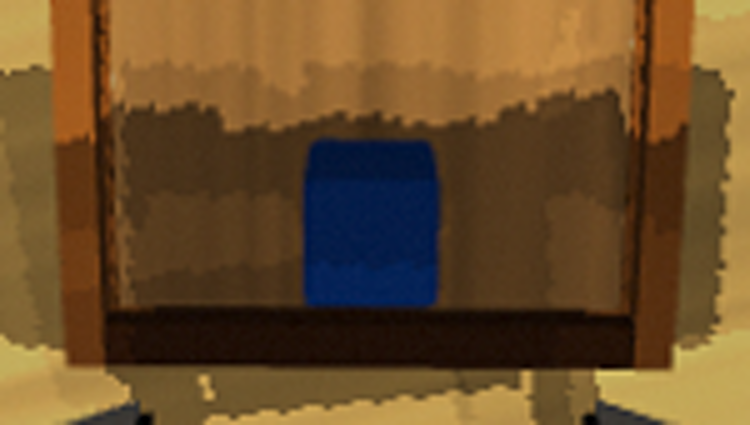

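```bash
python3 - <<'E'
from h import *
c=dict(np.load("wrist1.npz"))
f=lambda x,y:(205+x/5-.4,160+y/5-.4)
a=fplane(c,f(371.5,243),.098);print("pull",a)
L=fplane(c,f(305,243),.098);R=fplane(c,f(438,243),.098);F=fplane(c,f(371,180),.098);N=fplane(c,f(371,305),.098)
print(np.linalg.norm(L-R),np.linalg.norm(F-N))
E
```

```text
pull [0.5358168  0.02266477 0.098     ]
0.023126592401294346 0.022720261981501542
```

The pull face measures 23 x 23 mm at (0.5355, 0.0227), in agreement with the box. Now the grasp, then the tilt about the far end by 5.5°, which raises the pull end about 17 mm.

```bash
cat >> h.py <<'E'
from scipy.spatial.transform import Rotation as Ro
YAW=-16.3;CTR=np.array([.5974,.0046,0.])
RB=Ro.from_euler('z',YAW,degrees=True)
PULL=np.array([.5355,.0227,.071])
RT0=Ro.from_euler('xyz',[-90,0,YAW+180],degrees=True)
def tilted(th,shift):
    "tool pose with lid tilted th deg about its far bottom edge, then shifted (box axes)"
    piv=CTR+RB.apply([.086,0,.060]);T=Ro.from_rotvec(RB.apply([0,np.radians(th),0]))
    return piv+T.apply(PULL-piv)+RB.apply(shift),(T*RT0).as_euler('xyz',degrees=True)
E
python3 - <<'E'
from bench import manip
from h import *
def st(t):
    s=manip.observe();print(t,round(s["clock"],2),s["tcp_pos"].round(4),s["tool_rot"].round(2),s["contact_force"].round(2),round(s["gripper_width"]*94,1))
p,r=tilted(0,[0,0,0])
manip.move_straight(PULL+[0,0,.05],r,.15)
manip.move_straight(PULL,None,.08);st("down")
manip.move_gripper(0);st("grip")
for th in(2.75,5.5):
    p,r=tilted(th,[0,0,.0005*th/2.75]);manip.move_straight(p,r,.03);st("tilt%g"%th)
for n in("scene","wrist"):
    c=manip.camera(n);cv2.imwrite(f"pics/{n}2.png",c["img"][:,:,::-1]);np.savez(n+"2.npz",**c)
    if n=="scene":
        cv2.imwrite("pics/s2.png",cv2.resize(c["img"][130:280,150:350],None,fx=4,fy=4,interpolation=cv2.INTER_CUBIC)[:,:,::-1])
E
```

```text
down 4.84 [0.5357 0.0227 0.0711] [-9.000e+01  2.000e-02  1.637e+02] [ 0.87  0.27 -0.18] 52.0
grip 5.38 [0.5357 0.0226 0.0713] [-9.000e+01  2.000e-02  1.637e+02] [-0.45 -0.3   0.86] 23.8
tilt2.75 5.79 [0.536  0.0225 0.0783] [-90.    -2.76 163.7 ] [ 0.14  0.3  -0.86] 24.0
tilt5.5 6.2 [0.5368 0.0223 0.0859] [-89.99  -5.53 163.7 ] [-0.21  0.26 -0.8 ] 23.5
```

View pics/s2.png

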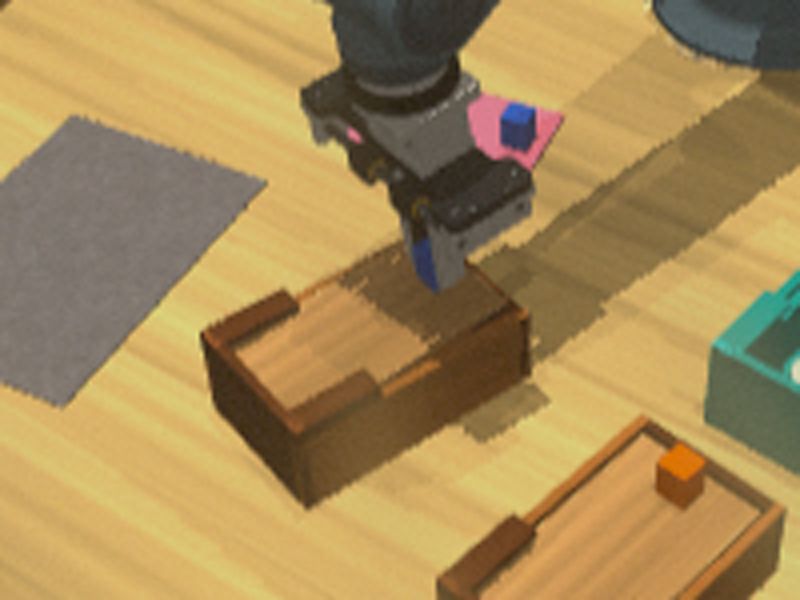

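View pics/wrist2.png

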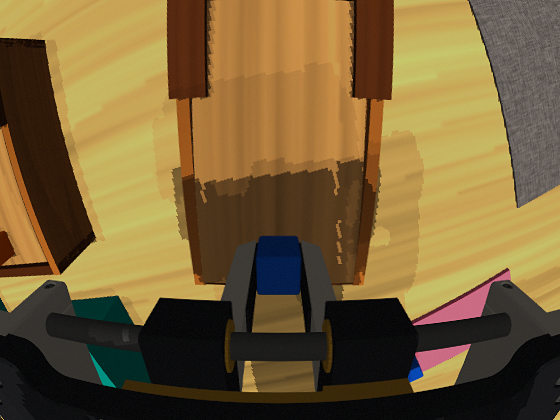

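In the wrist view the lid's pull end is now above the side walls (edges at columns 195 and 365). The pull is held at (278,265) and forces are under 1 N. I slide it out in steps, watching the force.

```bash
python3 - <<'E'
from bench import manip
from h import *
def st(t):
    s=manip.observe();print(t,round(s["clock"],2),s["tcp_pos"].round(4),s["contact_force"].round(2),round(s["gripper_width"]*94,1));return s
for d in(.015,.035,.055,.075):
    p,r=tilted(5.5,[-d,0,.001]);manip.move_straight(p,r,.06);s=st(d)
    if np.linalg.norm(s["contact_force"])>15: print("STOP");break
for n in("scene","wrist"):
    c=manip.camera(n);np.savez(n+"3.npz",**c);cv2.imwrite(f"pics/{n}3.png",c["img"][:,:,::-1])
    if n=="scene":
        cv2.imwrite("pics/s3.png",cv2.resize(c["img"][130:280,150:350],None,fx=4,fy=4,interpolation=cv2.INTER_CUBIC)[:,:,::-1])
E
```

```text
0.015 6.7 [0.5223 0.0266 0.0864] [-0.12 -0.55 -0.99] 24.0
0.035 7.18 [0.5034 0.0321 0.0864] [ 0.85 -0.17 -0.37] 23.9
0.055 7.67 [0.4842 0.0378 0.0864] [ 0.3  -0.82 -0.74] 24.0
0.075 8.15 [0.465  0.0434 0.0864] [-0.83 -0.17 -1.02] 23.9
```

View pics/s3.png

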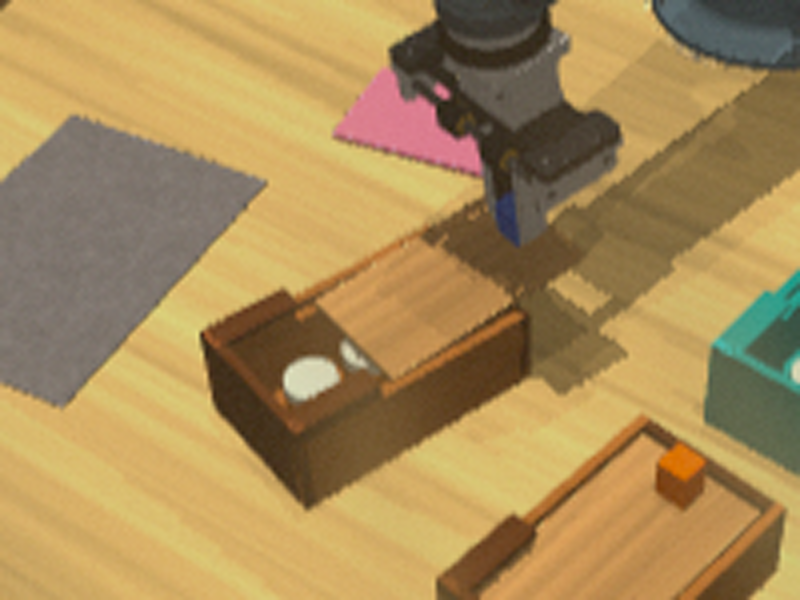

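View pics/wrist3.png

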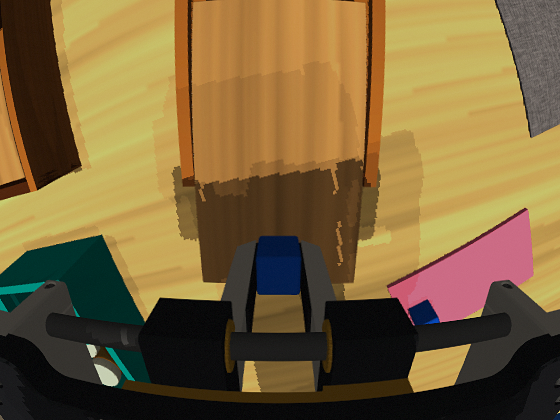

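The scene view shows the lid's far edge at about (350,345), past the groove strips, with the jars visible inside the box. Forces stay at about 1 N. I draw it slightly further, lift and level it, then carry it to the mat.

```bash
cat >> h.py <<'E'
MAT=np.array([.616,-.293]);MY=8.2
E
python3 - <<'E'
from bench import manip
from h import *
def st(t):
    s=manip.observe();print(t,round(s["clock"],2),s["tcp_pos"].round(4),s["tool_rot"].round(1),s["contact_force"].round(2),round(s["gripper_width"]*94,1));return s
p,r=tilted(5.5,[-.085,0,.002]);manip.move_straight(p,r,.06)
p,r=tilted(5.5,[-.085,0,.03]);manip.move_straight(p,r,.08);st("up")
p,r=tilted(0,[-.085,0,.11]);manip.move_straight(p,r,.12);st("lift")
q=MAT-.065*np.array([np.cos(np.radians(MY)),np.sin(np.radians(MY))])
r=Ro.from_euler('xyz',[-90,0,MY-180],degrees=True).as_euler('xyz',degrees=True)
print(q,r)
manip.move_straight([*q,.16],r,.15);st("over")
manip.move_straight([*q,.05],None,.12);st("low")
for n in("scene","wrist"):
    c=manip.camera(n);np.savez(n+"4.npz",**c);cv2.imwrite(f"pics/{n}4.png",c["img"][:,:,::-1])
E
```

```text
up 9.07 [0.4559 0.046  0.1157] [-90.   -5.4 163.7] [-0.05  0.59 -0.92] 23.9
lift 9.77 [0.4534 0.0466 0.1801] [-9.000e+01 -1.000e-01  1.637e+02] [-0.64  0.14 -0.77] 23.8
[ 0.55166454 -0.30227088] [ -90.     0.  -171.8]
over 12.33 [ 0.5517 -0.3018  0.1601] [ -90.     0.  -171.8] [-0.23  0.86 -0.32] 23.8
low 13.4 [ 0.5523 -0.3028  0.051 ] [-8.990e+01  1.000e-01 -1.718e+02] [-0.22 -0.37 -0.44] 23.6
```

View pics/scene4.png

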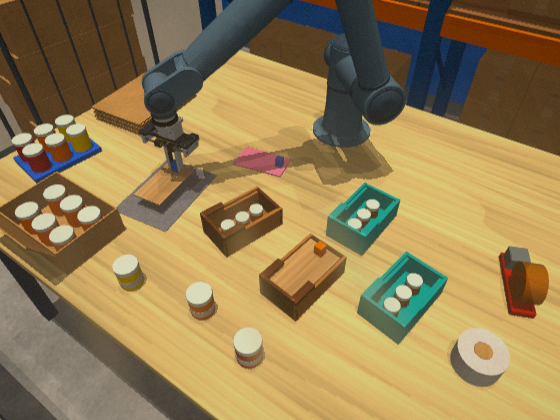

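View pics/wrist4.png

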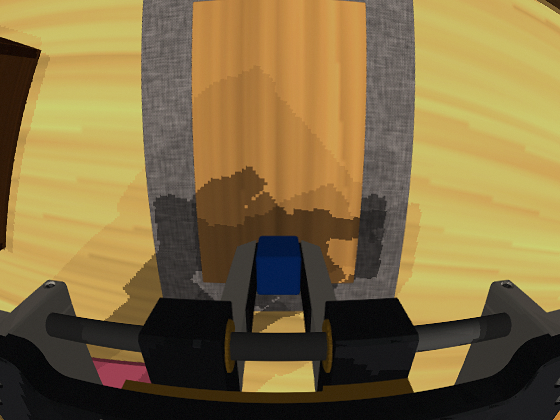

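The scene view shows the lid level at about (165,185) above the mat. The wrist view shows it centred between the mat's edges, with the board at columns 193-367 and the mat at 142-414. I lower it with force checks.

```bash
python3 - <<'E'
from bench import manip
from h import *
def st(t):
    s=manip.observe();print(t,round(s["clock"],2),s["tcp_pos"].round(4),s["contact_force"].round(2),round(s["gripper_width"]*94,1));return s
q=np.array([.5517,-.3023])
for z in(.022,.018,.0165,.0155,.0145,.0138):
    manip.move_straight([*q,z],None,.04);s=st(z)
    if s["contact_force"][2]>3: break
manip.move_gripper(.5);st("open")
manip.move_straight([*q,.10],None,.12)
manip.movep([.45,-.25,.22],[-90,0,-171.8])
manip.pause(.3);st("end")
for n in("scene","wrist","top"):
    c=manip.camera(n);np.savez(n+"5.npz",**c);cv2.imwrite(f"pics/{n}5.png",c["img"][:,:,::-1])
E
```

```text
0.022 14.35 [ 0.5519 -0.3024  0.0222] [-1.    0.2  -0.53] 24.0
0.018 14.6 [ 0.5515 -0.3022  0.0178] [ 0.08 -0.26 -1.7 ] 23.7
0.0165 14.85 [ 0.5516 -0.3023  0.0164] [ 0.05  0.74 -0.77] 24.0
0.0155 15.1 [ 0.5517 -0.3023  0.0154] [-0.46 -0.13 -0.36] 23.7
0.0145 15.35 [ 0.5517 -0.3023  0.0145] [ 0.13  0.65 -0.8 ] 23.8
0.0138 15.6 [ 0.5518 -0.3024  0.0143] [-0.74  1.09  3.81] 24.0
open 16.17 [ 0.5517 -0.3023  0.0137] [0.15 0.54 0.  ] 46.7
end 18.03 [ 0.45   -0.25    0.2188] [-0.19 -0.01  0.16] 46.9
```

View pics/scene5.png

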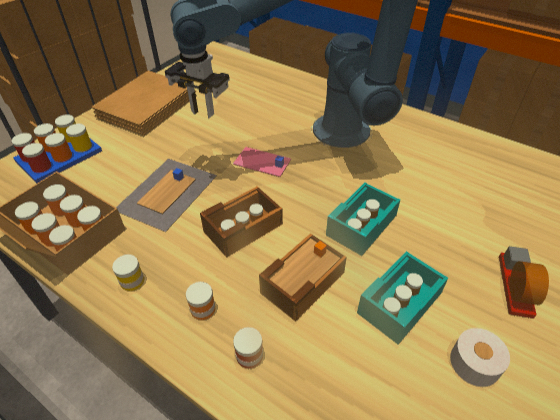

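View pics/wrist5.png

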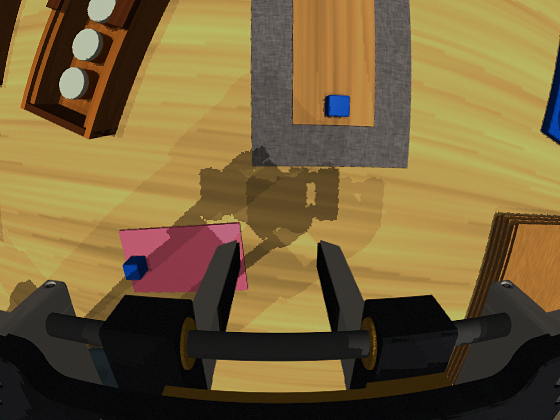

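View pics/top5.png

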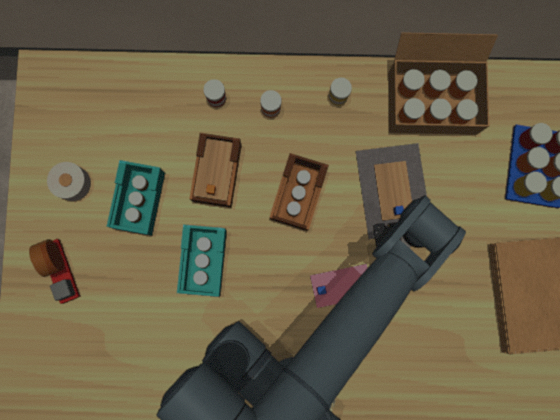

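The lid lies flat on the mat, pull up (scene view: pull at (178,174)), and the gripper is clear. I check the position numerically, and whether the orange pull has shifted.

```bash
python3 - <<'E'
from h import *
for n in("top","scene"):
    out=[]
    for k in "05":
        c=dict(np.load(n+k+".npz"));h=cv2.cvtColor(c["img"],cv2.COLOR_RGB2HSV)
        m=(h[...,0]>4)&(h[...,0]<16)&(h[...,1]>200)&(h[...,2]>90)
        ctr=(215,188) if n=="top" else (320,250)
        for b in blobs(m,10):
            x,y,w,hh=cv2.boundingRect(b)
            if np.hypot(x-ctr[0],y-ctr[1])<25: out.append(onplane(c,b[:,0].mean(0),.098)[:2].round(4))
    print("orange",n,out)
c=dict(np.load("scene5.npz"));h=cv2.cvtColor(c["img"],cv2.COLOR_RGB2HSV)
# board on mat: wood colour within mat region
for n,roi in(("scene",(118,160,95,72)),("top",(357,144,74,95))):
    c=dict(np.load(n+"5.npz"));h=cv2.cvtColor(c["img"],cv2.COLOR_RGB2HSV)
    m=((h[...,1]>80)&(h[...,0]<25)).astype(np.uint8)
    m0=dict(np.load(n+"0.npz"))["img"];h0=cv2.cvtColor(m0,cv2.COLOR_RGB2HSV)
    g=((h0[...,1]<50)&(h0[...,2]>50)&(h0[...,2]<130)).astype(np.uint8)
    x,y,w,hh=roi;k=np.zeros_like(g);k[y:y+hh,x:x+w]=1
    mm=cv2.morphologyEx(m&g&k,cv2.MORPH_OPEN,np.ones((3,3)))
    b=max(blobs(mm,50),key=cv2.contourArea)
    P=np.array([onplane(c,p,.009) for p in b[:,0].astype(float)])[:,:2].astype(np.float32)
    print(n,"board",cv2.minAreaRect(P))
E
```

```text
orange top []
orange scene [array([0.6071, 0.2682]), array([0.6069, 0.2696])]
scene board ((0.6174092292785645, -0.28897690773010254), (0.18064458668231964, 0.10336343199014664), 7.543060779571533)
top board ((0.6147539019584656, -0.29406774044036865), (0.17687688767910004, 0.10171478986740112), 7.808783531188965)
```

```bash
python3 - <<'E'
from bench import manip
manip.job_done();print(manip.observe()["clock"])
E
```

```text
the job is handed in; nothing more can be done
the job is handed in; nothing more can be done
```

The blue-pull lid is out of its box and lying flat, pull upward, in the middle of the grey mat. The job is handed in at about 18 s on the robot clock.

I gripped the blue pull and tilted the lid 5.5° about its far end, which raised the pull end about 17 mm over the lip. I then drew it 85 mm out, lifted and levelled it, and set it on the mat. Force readings at the steps I checked stayed at about 1–2 N, apart from 3.8 N when the lid touched the mat.

**Last checks:**
- **Lid on mat:** its centre is about 1 mm from the mat's centre in both the top and scene views. The board measured 177–181 x 102–103 mm at the board-top height, which fits a lid lying flat.
- **Orange lid:** its pull reads within 1.4 mm of its start in the scene view, which is within the measuring noise. The colour mask found nothing in the top view, so that second check did not work. The orange lid looks unchanged in that picture.
- **Gripper:** it was open and well clear of everything, with no contact force.

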